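# Free the boxwood rule for its spring clip

## Task

The boxwood rule lies in its walnut rest, but the ink bottle and the rubber stamp stand in the two finger notches on either side of it. First set the bottle and the stamp aside, both standing in the empty pen tray; then take the rule and push it fully home in the spring clip, centred along its length between the two pairs of jaws and lying on both posts. When it is home, stand the bottle and the stamp back upright in the rest, each exactly where it stood at the start.

Things in the scene. Friction and masses are not known exactly. Their poses are not given: they have to be found in the camera images.
- bottle: Square ink bottle, dark glass, loose, 0.17 kg. Origin: centre of its underside, z up. Glass body 46 x 46 mm, 40 mm high; on it a round black cap 29 mm in diameter, from 40 to 56 mm above the origin, by which to grip it from above (fingertips above 40 mm, or they meet the glass shoulder).
- stamp: Rubber stamp, loose, 0.06 kg. Origin: centre of its underside, z up. Flat wooden foot 26 (x) x 54 (y) x 16 mm, and on its middle an upright dark turned handle, about 24 mm in diameter at its widest, up to 69 mm above the origin; grip the handle from above, 45 to 60 mm above the origin.
- rule: Boxwood rule with brass ends, loose, flat bar 26 (x) x 208 (y, length) x 9 mm, 0.05 kg. Origin: centre of its underside. Starts flat in the channel of the rest, along the rest's y, underside 14 mm above the desk. Its middle spans the notches, free below and (once they are empty) on both sides: grip it there, across its width, from above.
- stand: Walnut rest, fixed, 164 (x) x 240 (y) x 26 mm; origin: centre of its underside, on the desk, z up. Cheeks 26 mm high at both ends (|y| over 39 mm), a channel 31 mm wide along y at x = 0 with ledges at 14 mm. Where |y| is under 39 mm: two open finger notches, at -x and +x, floor 4 mm above the desk. Bottle and stamp start one in each, about 46 mm from the y axis; which is where varies.
- tray: Empty shallow walnut pen tray, fixed; here things are set aside. 95 (x) x 280 (y, length) x 16 mm high; origin: centre of its underside, z up. Floor 4 mm above the desk, inside 84 x 270 mm. Tray and spring clip stand one on each side of the rest; the sides vary.
- clip: Spring clip, fixed: foot 176 (x) x 74 (y) x 6 mm, origin under its centre, z up; posts at x = -62, +62 mm, tops at 30 mm, where the rule's underside goes, its length along x, middle over the origin. On each, steel jaws sprung in y: 22 mm apart at rest, straight to 40 mm height, flared to 42 mm apart at 62 mm; they yield to the rule pushed straight down (5 to 20 N). 100 mm between posts is free.
There are look-alikes about, which are no part of the job. Of the things that look like the rule, the larger one is meant.

How it is judged:
By the outcome, as a careful person would: the job done as asked, in the order asked, and still so for the second after the job is handed in, with the robot touching nothing.
It also fails if it takes over 122 s, if anything falls off the work surface, if the arm or the gripper's body presses on something with over 40 N, if the wrist force passes 120 N, or if a joint passes its speed limit or range.

## Robot

A 6-joint arm with a two-finger parallel gripper is mounted at the origin on the work surface; the furniture and walls round the work are solid. World frame = base frame: x ahead of the robot, y to its left, z up, the work surface at z = 0. Lengths are in m, angles in rad, forces in N, time in s.
With the tool pointing down it reaches from about 0.225 to 0.725 m from the base axis. Payload 3.1 kg.
Tool frame: the origin (TCP) lies at the centre of the arm's flange, where the gripper is bolted on; the fingertips stand 173 mm ahead of it and the grasp point (between the pads) lies 155 mm ahead of it (env.tcp_to_grasp is the distance from the TCP to the grasp point, in m); z points along the fingers, y is the line along which they close (so a half turn about z gives the same grasp; the last joint's range is limited). The gripper opens to 85 mm and grips with 20 to 120 N. Pads are 22 mm wide; open, the fingers measure 114 mm over their backs; the gripper's body (76 mm by 85 mm) begins 54 mm behind the grasp point. The pads swing forward as they close: fully open they stand 13 mm farther back than shut.
Start: joints at [1.023, 0.048, 0.099, 1.622, 0, 1.443], TCP at [0.214, 0.479, 0.405] pointing down, gripper open.
Joint ranges: [-2.91, 2.91], [-0.99, 1.94], [-1.21, 1.42], [-2.12, 2.29], [-1.49, 1.47], [-3.14, 3.14]. Speed limits (rad/s): [2.79, 2.79, 3.14, 3.14, 3.14, 3.14].

## Interface

Orientations are given as [roll, pitch, yaw] about the fixed x, y, z axes, in that order (R = Rz(yaw) Ry(pitch) Rx(roll)).
In Python, from station import env gives the robot as it stands.
- The arm moves only by the tool carry_out, never from a script. Its argument "series" is a list of rows, each a list of 2 entries, a list of its own where there are three numbers: the shift along the tool's x, y, z as a fraction of full scale, then the turn about the tool's z as a fraction of full scale. In form: [[[x, y, z], turn], ...]. A call has 1 to 12 rows; each row is the pose to reach, as a shift and turn from the pose commanded when the call began, along the tool's axes at that moment; what a row does not reach only later rows make up. Full scale, the value 1, is 0.5 m for a shift and 120 degrees for a turn. A row lasts 1/12 s, in which the tool goes at most 41.7 mm and 7.16 degrees, less where a joint would pass 70% of its speed; a pose out of reach is approached as far as the arm can. A call with a number of a shift or a turn outside -1 to 1 is refused whole. A call with a gripper value outside its range is refused whole. "fingers" is the closure, from -1 (fully open) to 1 (shut), set as the call begins (left out, the last holds). The fingers move at their own pace and stop on an object; "grip_force" is the grip in N (left out, the last holds). Time passes only in rows, so rows that repeat a pose let the fingers close. It gives the time, the measured TCP pose, the force, the opening and the grip force at its end, in the units of the state.
- env.sense(): the state, without advancing time (a new reading comes with each control period).
- env.camera(name): name is "scene" or "side" or "wrist"; returns a dict with "color" (420x560x3 uint8, blue, green, red), "range_z" (420x560 float32, m along the optical axis (not along the pixel's ray), 0 where there is no reading), "K" (3x3 intrinsics, pixels), "R" (3x3) and "t" (3): a world point X has camera coordinates R X + t. Camera axes: x right, y down, z forward; pixel columns grow to the right and rows downward; lengths in m; the calibration is good to about 2 mm. A picture is of the moment at which its call begins.
- env.sign_off(): hands the job in; it is judged then, once.
The state is a dict: "t": time; "joints": joint angles; "qvel": joint speeds; "tau": joint torques, N m; "ee_pos": TCP position; "tcp_rot": TCP orientation; "wrist_force": force on the tool from outside, world axes, zero at the start; "ft_torque": the same for the moment, N m; "grip_width": finger opening in m; "grasp_force": force on a finger pad.
Only numpy, scipy, OpenCV 4.12 (cv2) and the standard library are available. Lean on these libraries where they do the work, as an engineer would, in place of code of your own. Each camera call takes 0.05 s, during which the arm holds its last target. There are 200 camera calls.

## Working session

There is one attempt and no reset: what is moved stays moved. The work goes in short steps, Python scripts to look and compute and a tool call to move; the robot and the scene stay as the last step left them, time stands still between calls to the robot, and variables do not carry over. Pictures are saved under pics/ and viewed, at most 15 in all, crops included, and the job is handed in when it is done.

Besides the shell and the picture viewer there is one more tool, called after "Request:" as name(argument=value, ...), one argument or row to a line, values as JSON. carry_out: Moves the arm, as the interface text tells. Its arguments: {"type":"object","properties":{"series":{"type":"array"},"fingers":{"type":"number"},"grip_force":{"type":"number"}},"required":["series"]}

```bash
ls; mkdir -p pics; python3 - <<'E'
from station import env
import cv2,numpy as np
s=env.sense();print({k:np.round(v,3).tolist() for k,v in s.items()})
for n in("scene","side","wrist"):
    c=env.camera(n);np.savez(f"pics/{n}0.npz",**c);cv2.imwrite(f"pics/{n}0.png",c["color"])
    print(n,c["K"].tolist(),(-c["R"].T@c["t"]).round(3),c["R"].round(3).tolist())
E
```

```text
pics
{'t': 0.0, 'joints': [1.023, 0.049, 0.098, 1.622, -0.0, 1.443], 'qvel': [-0.001, 0.0, 0.0, 0.001, 0.001, -0.001], 'tau': [0.0, -33.878, 32.001, 0.02, -0.0, -0.0], 'ee_pos': [0.214, 0.479, 0.403], 'tcp_rot': [-3.139, -0.0, 2.722], 'wrist_force': [0.798, 0.609, -0.122], 'ft_torque': [0.008, -0.008, -0.023], 'grasp_force': 0.0, 'grip_width': 0.085}
scene [[520.5336374899694, 0.0, 282.19349429078926], [0.0, 520.5336374899694, 207.58067115651306], [0.0, 0.0, 1.0]] [-0.314 -0.838  0.918] [[0.654, -0.756, -0.016], [-0.471, -0.391, -0.79], [0.592, 0.524, -0.612]]
side [[420.1059355527533, 0.0, 275.173261450625], [0.0, 420.1059355527533, 204.23257422766662], [0.0, 0.0, 1.0]] [0.352 0.95  0.586] [[-0.986, -0.168, 0.005], [-0.082, 0.459, -0.885], [0.146, -0.873, -0.466]]
wrist [[298.7326998977012, 0.0, 274.7768292806957], [0.0, 298.7326998977012, 212.7342640352596], [0.0, 0.0, 1.0]] [0.14  0.512 0.373] [[0.408, 0.913, -0.003], [0.867, -0.386, 0.314], [0.285, -0.13, -0.949]]
```

View pics/scene0.png

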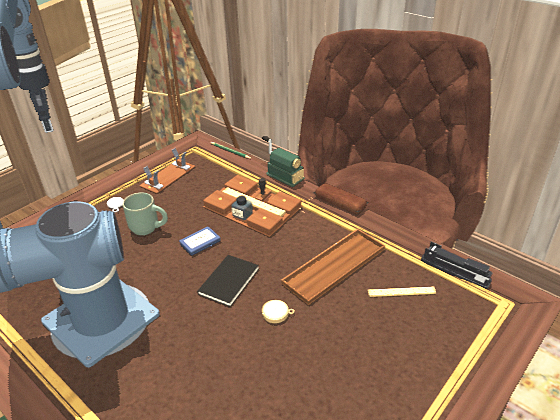

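View pics/side0.png

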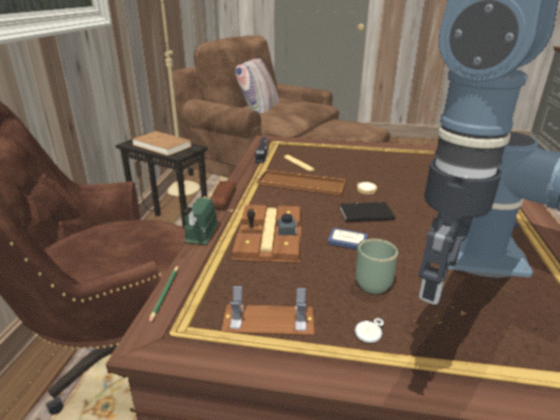

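The scene view shows the clip at (167,178), the rest with bottle (241,208) and stamp (263,188) at (253,205), the tray at (335,265), and a small look-alike rule at (402,292). Next I'll unproject the depth for metric poses.

```bash
cat > h.py <<'E'
import numpy as np,cv2
def cloud(c):
    z=c["range_z"];v,u=np.indices(z.shape);K=c["K"]
    P=np.stack([(u-K[0,2])/K[0,0]*z,(v-K[1,2])/K[1,1]*z,z],-1)
    X=(P-c["t"])@c["R"]; X[z<=0]=np.nan
    return X
def ray(c,u,v,h):
    d=c["R"].T@np.linalg.solve(c["K"],[u,v,1.]);o=-c["R"].T@c["t"]
    return o+d*(h-o[2])/d[2]
def pix(c,X):
    p=c["K"]@(c["R"]@np.asarray(X)+c["t"]);return p[:2]/p[2]
E
python3 - <<'E'
from h import *
rows=[]
ims=[]
for n in("scene","side"):
    c=dict(np.load(f"pics/{n}0.npz"));X=cloud(c).reshape(-1,3);C=c["color"].reshape(-1,3)
    # desk check
    X0=X[(abs(X[:,0]-.5)<.3)&(abs(X[:,1])<.5)&(abs(X[:,2])<.01)];print(n,np.median(X0[:,2]))
    m=(X[:,2]>-.02)&(X[:,2]<.12)&(X[:,0]>.2)&(X[:,0]<.8)&(X[:,1]>-.4)&(X[:,1]<.5)
    im=np.zeros((600,900,3),np.uint8) # row: x .8->.2 ; col: y .5->-.4
    o=np.argsort(X[m][:,2]);Y=X[m][o];Cc=C[m][o]
    r=((.8-Y[:,0])*1000).astype(int);q=((.5-Y[:,1])*1000).astype(int)
    im[r,q]=Cc;im=cv2.dilate(im,np.ones((3,3)));ims.append(im[:, :])
cv2.imwrite("pics/top0.png",cv2.resize(np.vstack([ims[0][:450],ims[1][:450]]),(600,600)))
E
```

```text
scene -0.0015902058221535175
side -0.001121862490341894
```

View pics/top0.png

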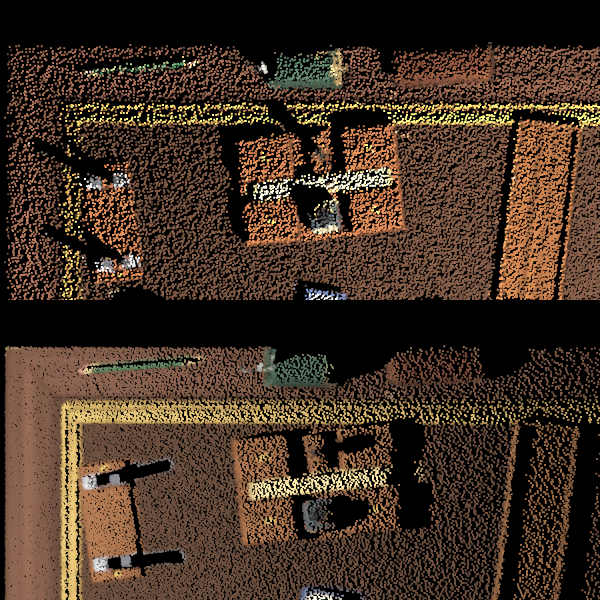

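View pics/wrist0.png

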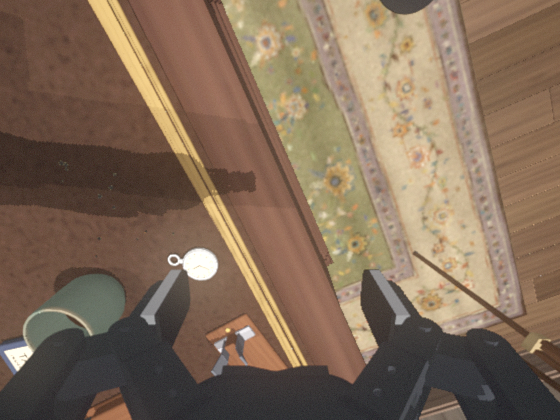

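The top view (1.5 mm/px) shows the clip near (112,220), the rest at (320,185) with the pale rule across it, the stamp at (320,155), the bottle at (325,213), and the tray at (540,210). The wrist view only shows the desk corner, with a bit of the clip at (235,345). I'll fit the shapes now.

```bash
python3 - <<'E'
from h import *
def rect(P,name):
    r=cv2.minAreaRect((P*1000).astype(np.float32));b=cv2.boxPoints(r);
    e=b[1]-b[0];f=b[2]-b[1];l=e if np.hypot(*e)>np.hypot(*f) else f
    print(name,len(P),"c",np.round(r[0],1),"size",np.round(r[1],1),"long dir deg",round(np.degrees(np.arctan2(l[1],l[0]))%180,2))
def main(m2):
    return m2
for n in("scene","side"):
    c=dict(np.load(f"pics/{n}0.npz"));X=cloud(c);X[...,2]+=.0013
    hsv=cv2.cvtColor(c["color"],cv2.COLOR_BGR2HSV)
    box=lambda x0,x1,y0,y1,z0,z1:((X[...,0]>x0)&(X[...,0]<x1)&(X[...,1]>y0)&(X[...,1]<y1)&(X[...,2]>z0)&(X[...,2]<z1))
    print(n)
    def big(m):
        k,l,s,_=cv2.connectedComponentsWithStats(m.astype(np.uint8));return l==1+np.argmax(s[1:,4])
    st=box(.38,.64,-.15,.17,.022,.030)
    rect(X[st][:,:2],"stand top26 ")
    ru=big(box(.45,.6,-.15,.17,.018,.03)&(hsv[...,2]>150)&(hsv[...,1]<140)); rect(X[ru][:,:2],"rule");print(np.median(X[ru][:,2]))
    cap=big(box(.42,.52,-.05,.1,.052,.07)); rect(X[cap][:,:2],"cap");print(np.median(X[cap][:,2]))
    bo=box(.42,.52,-.05,.1,.039,.047); rect(X[bo][:,:2],"shoulder")
    hd=big(box(.52,.65,-.05,.1,.052,.08)); rect(X[hd][:,:2],"handle");print(X[hd][:,2].max(),X[hd].mean(0))
    ft=box(.52,.65,-.05,.1,.0165,.0225); rect(X[ft][:,:2],"foot"); 
    fo=big(box(.2,.65,.27,.42,.003,.009)); rect(X[fo][:,:2],"clip foot")
    ja=box(.2,.65,.27,.42,.03,.07); P=X[ja]; 
    xm=np.median(P[:,0])
    for s in(P[P[:,0]>.47],P[P[:,0]<=.47]):
        rect(s[:,:2],"jaws"); q=s[s[:,2]>.055]; rect(q[:,:2],"jaw tops")
    tr=box(.2,.66,-.48,-.2,.012,.02); rect(X[tr][:,:2],"tray rim")
E
```

```text
scene
stand top26  1717 c [521.9  17.4] size [164.8 241.5] long dir deg 96.34
rule 344 c [518.8  13.3] size [ 39.2 211.7] long dir deg 95.86
0.02210182625219153
cap 69 c [478.3  14.1] size [30.7 25.2] long dir deg 42.09
0.059087894853474966
shoulder 105 c [475.2  14.2] size [46.4 46.2] long dir deg 6.65
handle 57 c [568.4  18.1] size [19.2 22.8] long dir deg 142.47
0.07385549163636376 [0.5669692  0.01783959 0.06476134]
foot 239 c [565.5  24.2] size [ 90.6 146.3] long dir deg 90.16
clip foot 485 c [464.7 332.8] size [175.6  84.2] long dir deg 9.16
jaws 79 c [528.5 339.1] size [21.7 57.1] long dir deg 91.53
jaw tops 21 c [529.3 337.5] size [20.2 53.9] long dir deg 91.45
jaws 100 c [405.8 325.9] size [23.2 52.1] long dir deg 101.51
jaw tops 27 c [404.9 325.9] size [20.8 52.2] long dir deg 98.93
tray rim 1014 c [ 432.6 -322.1] size [187.1 484.8] long dir deg 163.48
side
stand top26  1870 c [523.4  24.4] size [159.  244.8] long dir deg 96.03
rule 898 c [556.1  26.1] size [ 90.7 241.4] long dir deg 95.85
0.024675820090412817
cap 78 c [477.4  20.6] size [29.1 28.4] long dir deg 63.02
0.05952194167018171
shoulder 120 c [478.2  23.1] size [44.3 43.7] long dir deg 7.78
handle 76 c [569.3  27.3] size [23.6 19.5] long dir deg 74.22
0.0742775809396368 [0.56901785 0.03200055 0.06444636]
foot 213 c [564.3  25.3] size [ 86.8 145.3] long dir deg 91.4
clip foot 2247 c [469.3 343.1] size [225.1 103.9] long dir deg 1.69
jaws 227 c [528.  344.9] size [15.3 48.2] long dir deg 96.31
jaw tops 73 c [527.9 344.9] size [14.6 48.2] long dir deg 96.98
jaws 228 c [406.3 328.6] size [17.  47.8] long dir deg 97.64
jaw tops 76 c [405.8 328.5] size [15.7 47.9] long dir deg 97.26
tray rim 462 c [ 467.5 -310.8] size [181.8 452. ] long dir deg 157.8
```

```bash
cat >> h.py <<'E'
def plan(s,x,y,z,ty):
    "TCP target; ty = world angle (deg) of tool y. Prints shift and turn fractions"
    p=np.array(s["ee_pos"]);yaw=s["tcp_rot"][2]
    a=np.array([np.cos(yaw),np.sin(yaw),0]);b=np.array([np.sin(yaw),-np.cos(yaw),0])
    d=np.array([x,y,z])-p
    t=-((ty+90-np.degrees(yaw)+180)%360-180)
    print("at",p.round(4),"ty",round(np.degrees(yaw)-90,2),"-> shift",np.round([d@a/.5,d@b/.5,-d[2]/.5],4).tolist(),"turn",round(t/120,4))
E
python3 - <<'E'
from h import *;from station import env
plan(env.sense(),.56,.021,.40,96.3)
c=dict(np.load("pics/side0.npz"));X=cloud(c);X[...,2]+=.0013
for n in("scene","side"):
    c=dict(np.load(f"pics/{n}0.npz"));X=cloud(c);X[...,2]+=.0013
    m=(X[...,0]>.33)&(X[...,0]<.63)&(X[...,1]>-.39)&(X[...,1]<-.22)&(X[...,2]>.012)&(X[...,2]<.02)
    m=cv2.morphologyEx(m.astype(np.uint8),cv2.MORPH_CLOSE,np.ones((9,9)))
    k,l,s,_=cv2.connectedComponentsWithStats(m);mm=(l==1+np.argmax(s[1:,4]))&np.isfinite(X[...,2])
    P=X[mm][:,:2]*1000;r=cv2.minAreaRect(P.astype(np.float32));print(n,r,cv2.boxPoints(r).round().tolist())
E
```

```text
at [0.2139 0.4793 0.4038] ty 65.95 -> shift [-1.0057, -0.5548, 0.0075] turn -0.2529
scene ((477.4498291015625, -309.40234375), (99.324951171875, 284.9664306640625), 83.36639404296875) [[330.0, -342.0], [613.0, -375.0], [625.0, -277.0], [342.0, -244.0]]
side ((477.16265869140625, -303.9293212890625), (103.57292175292969, 280.5906982421875), 83.35881805419922) [[332.0, -339.0], [611.0, -372.0], [623.0, -269.0], [344.0, -236.0]]
```

Request:
carry_out(
  series=[
    [[-0.08,-0.045,0.001],-0.02],
    [[-0.16,-0.09,0.002],-0.05],
    [[-0.24,-0.135,0.002],-0.09],
    [[-0.32,-0.18,0.003],-0.13],
    [[-0.4,-0.225,0.004],-0.16],
    [[-0.48,-0.27,0.004],-0.2],
    [[-0.55,-0.31,0.005],-0.22],
    [[-0.62,-0.35,0.005],-0.253],
    [[-0.7,-0.39,0.006],-0.253],
    [[-0.78,-0.44,0.007],-0.253],
    [[-0.86,-0.48,0.007],-0.253],
    [[-0.94,-0.52,0.008],-0.253],
  ],
  fingers=-1,
  grip_force=30,
)

```text
t: 1.15
ee_pos: [0.5146, 0.0774, 0.4008]
tcp_rot: [3.141, -0.0, -3.032]
wrist_force: [0.6, 1.1, 0.5]
grip_width: 0.0853
grasp_force: 0.0
```

```bash
python3 - <<'E'
from h import *;from station import env
plan(env.sense(),.56,.021,.40,96.3)
c=env.camera("wrist");np.savez("pics/w1.npz",**c);cv2.imwrite("pics/w1.png",c["color"])
E
```

```text
at [0.5146 0.0774 0.4008] ty -263.72 -> shift [-0.0779, -0.1221, 0.0015] turn -0.0001
```

View pics/w1.png

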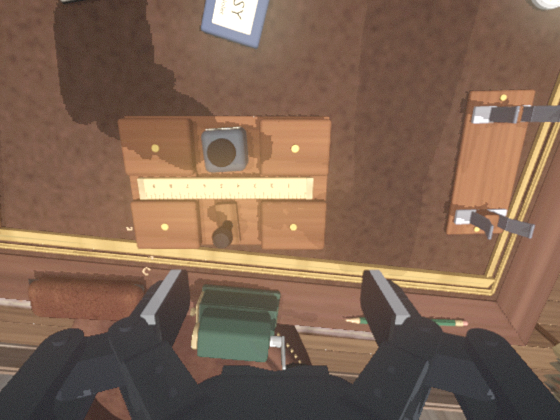

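The wrist view shows the rest whole: bottle cap at (221,153), rule (139–313, 188), stamp handle at (222,236), and the clip at right (jaws at (485,113) and (470,217)). Next I'll cast rays through these points.

```bash
cat > m1.py <<'E'
from h import *
def contourpts(mask,box):
    x0,y0,x1,y1=box;m=np.zeros_like(mask);m[y0:y1,x0:x1]=mask[y0:y1,x0:x1]
    m=cv2.morphologyEx(m,cv2.MORPH_CLOSE,np.ones((7,7)))
    cs,_=cv2.findContours(m,cv2.RETR_EXTERNAL,cv2.CHAIN_APPROX_NONE);return max(cs,key=cv2.contourArea)[:,0]
def rect(c,pts,h,name):
    P=np.array([ray(c,u,v,h)[:2]*1000 for u,v in pts],np.float32);r=cv2.minAreaRect(P)
    print(name,np.round(r[0],1),np.round(r[1],1),round(r[2],2));return r
E
python3 - <<'E'
from m1 import *
c=dict(np.load("pics/w1.npz"));I=c["color"];hsv=cv2.cvtColor(I,cv2.COLOR_BGR2HSV).astype(int)
H,S,V=hsv[...,0],hsv[...,1],hsv[...,2]
U=lambda m:(m*255).astype(np.uint8)
rect(c,contourpts(U((V>150)&(S<150)&(H>15)),(125,170,330,205)),.023,"rule")
rect(c,contourpts(U(V<60),(200,135,242,172)),.060,"cap")
rect(c,contourpts(U(S<100),(190,115,255,178)),.044,"shoulder?")
X=cloud(c)
for nm,b in(("cap",(200,130,250,175)),("handle",(205,220,245,255))):
    x0,y0,x1,y1=b;Q=X[y0:y1,x0:x1].reshape(-1,3);zt=np.nanmax(Q[:,2]);Q=Q[Q[:,2]>zt-.012];r=cv2.minAreaRect((Q[:,:2]*1000).astype(np.float32));print(nm,zt,Q.mean(0),r)
Q=X.reshape(-1,3);Q=Q[(abs(Q[:,0]-.522)<.13)&(abs(Q[:,1]-.02)<.16)&(abs(Q[:,2]-.026)<.0035)]
print("stand",len(Q),cv2.minAreaRect((Q[:,:2]*1000).astype(np.float32)),"desk",np.nanmedian(X[60:110,300:400,2]))
Q=X.reshape(-1,3);F=Q[(abs(Q[:,0]-.467)<.13)&(abs(Q[:,1]-.337)<.08)&(abs(Q[:,2]-.006)<.002)]
print("clip",cv2.minAreaRect((F[:,:2]*1000).astype(np.float32)))
cv2.imwrite("pics/w1b.png",np.hstack([cv2.resize(I[110:255,180:270],None,fx=4,fy=4),cv2.resize(I[80:250,440:545],None,fx=3.4,fy=3.4)[:580]]))
E
```

```text
rule [522.2  18.9] [ 41.  208.5] 3.13Traceback (most recent call last):
  File "<stdin>", line 6, in <module>
  File "m1.py", line 5, in contourpts
    cs,_=cv2.findContours(m,cv2.RETR_EXTERNAL,cv2.CHAIN_APPROX_NONE);return max(cs,key=cv2.contourArea)[:,0]
                                                                            ~~~^^^^^^^^^^^^^^^^^^^^^^^^
ValueError: max() iterable argument is empty
```

```bash
python3 - <<'E'
from m1 import *
c=dict(np.load("pics/w1.npz"));I=c["color"];hsv=cv2.cvtColor(I,cv2.COLOR_BGR2HSV).astype(int)
print("cap hsv",hsv[153,221],"body",hsv[140,236],"rule",hsv[188,230],"wood",hsv[140,160],"handle",hsv[236,222])
H,S,V=hsv[...,0],hsv[...,1],hsv[...,2]
X=cloud(c)
def R(Q):r=cv2.minAreaRect((Q[:,:2]*1000).astype(np.float32));return [np.round(k,1).tolist() for k in r]
for nm,b in(("cap",(200,130,250,175)),("handle",(205,220,245,255))):
    x0,y0,x1,y1=b;Q=X[y0:y1,x0:x1].reshape(-1,3);zt=np.nanmax(Q[:,2]);T=Q[Q[:,2]>zt-.012];print(nm,zt.round(4),T.mean(0).round(4),R(T))
    for lo,hi in((.036,.048),(.014,.0225)):
        T=Q[(Q[:,2]>lo)&(Q[:,2]<hi)];print(lo,len(T),R(T))
Q=X.reshape(-1,3);T=Q[(abs(Q[:,0]-.522)<.13)&(abs(Q[:,1]-.02)<.16)&(abs(Q[:,2]-.026)<.0035)]
print("stand",len(T),R(T),"desk",np.nanmedian(X[60:110,300:400,2]))
m=(V>150)&(H>18)&(X[...,2]>.016)&(X[...,2]<.03);m[:170]=0;m[206:]=0;print("rule",R(X[m]),np.median(X[m][:,2]))
F=Q[(abs(Q[:,0]-.467)<.13)&(abs(Q[:,1]-.337)<.08)&(abs(Q[:,2]-.006)<.002)]
print("clip",R(F))
cv2.imwrite("pics/w1b.png",np.hstack([cv2.resize(I[110:255,180:270],None,fx=4,fy=4),cv2.resize(I[80:250,440:545],None,fx=3.42,fy=3.42)[:580]]))
E
```

```text
cap hsv [ 15  95 110] body [170   5 140] rule [ 30  49 255] wood [ 13 130 153] handle [ 14  93 131]
cap 0.062 [0.4769 0.0173 0.0595] [[477.4, 17.0], [28.2, 28.1], 7.6]
0.036 1069 [[477.8, 16.9], [45.5, 45.5], 9.6]
0.014 28 [[473.4, 38.9], [38.1, 1.1], 10.4]
handle 0.074 [0.568  0.0244 0.069 ] [[569.0, 24.1], [19.6, 20.7], 12.5]
0.036 20 [[563.7, 26.2], [13.0, 3.5], 69.3]
0.014 214 [[580.2, 25.5], [33.3, 26.1], 9.7]
stand 15136 [[522.6, 21.2], [157.7, 237.2], 6.3] desk -0.0009570839970356926
rule [[525.0, 18.8], [27.4, 207.5], 6.4] 0.022207018281251684
clip [[484.6, 354.4], [229.7, 112.1], 7.6]
```

View pics/w1b.png

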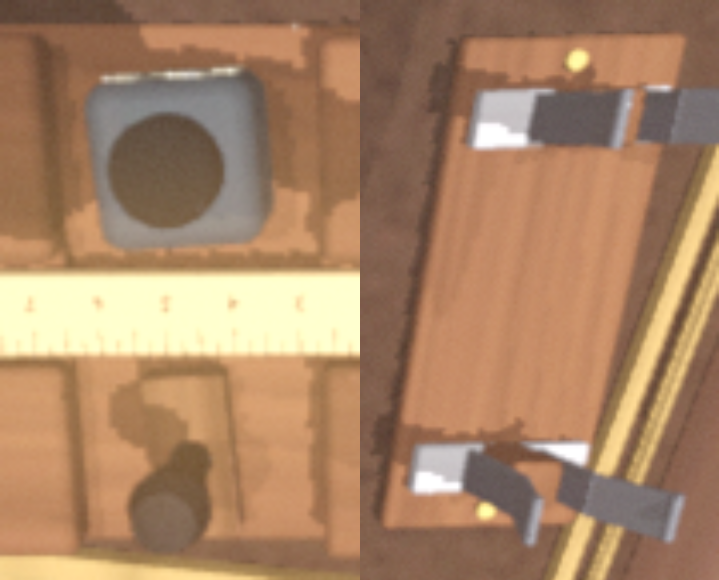

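The crops show the bottle square with the rest, and the stamp's foot with its long side toward the rule (crop x 145–230, y 370–530). All positions agree with the rest at (0.5226, 0.0212), 6.3°. I'll hover over the bottle for a close look.

```bash
python3 - <<'E'
from h import *;from station import env
plan(env.sense(),.477,.017,.29,96.3)
E
```

```text
at [0.5188 0.0722 0.3993] ty -264.09 -> shift [0.0945, -0.1011, 0.2186] turn -0.0032
```

Request:
carry_out(
  series=[
    [[0.02,-0.02,0.02],0],
    [[0.05,-0.05,0.06],0],
    [[0.08,-0.08,0.12],0],
    [[0.095,-0.1,0.18],0],
    [[0.095,-0.1,0.215],0],
    [[0.095,-0.1,0.215],0],
    [[0.095,-0.1,0.215],0],
    [[0.095,-0.1,0.215],0],
  ],
)

```text
t: 1.87
ee_pos: [0.4728, 0.0248, 0.2949]
tcp_rot: [-3.141, 0.002, -3.031]
wrist_force: [0.5, -0.0, 0.4]
grip_width: 0.0855
grasp_force: 0.0
```

```bash
cat > look.py <<'E'
import sys
from h import *;from station import env
def look(n):
    c=env.camera("wrist");np.savez(f"pics/{n}.npz",**c);cv2.imwrite(f"pics/{n}.png",c["color"]);return c,cloud(c)
def R(Q):r=cv2.minAreaRect((Q[:,:2]*1000).astype(np.float32));return [np.round(k,1).tolist() for k in r]
E
python3 - <<'E'
from look import *
s=env.sense();plan(s,.477,.017,.29,96.3);print(np.round(s["qvel"],3))
c,X=look("w2")
Q=X.reshape(-1,3);T=Q[(Q[:,2]>.052)&(Q[:,2]<.066)&(abs(Q[:,0]-.477)<.03)&(abs(Q[:,1]-.017)<.03)];print(len(T),R(T),T.mean(0))
T=Q[(Q[:,2]>.036)&(Q[:,2]<.049)&(abs(Q[:,0]-.477)<.035)&(abs(Q[:,1]-.017)<.035)];print(len(T),R(T))
E
```

```text
at [0.4728 0.0248 0.2949] ty -263.67 -> shift [-0.0067, -0.0164, 0.0097] turn 0.0003
[ 0.005 -0.007  0.032 -0.001  0.    -0.001]
1178 [[477.2, 16.3], [28.2, 28.4], 6.3] [0.47599484 0.01663031 0.05940546]
1829 [[477.4, 16.6], [46.9, 45.9], 9.7]
```

View pics/w2.png

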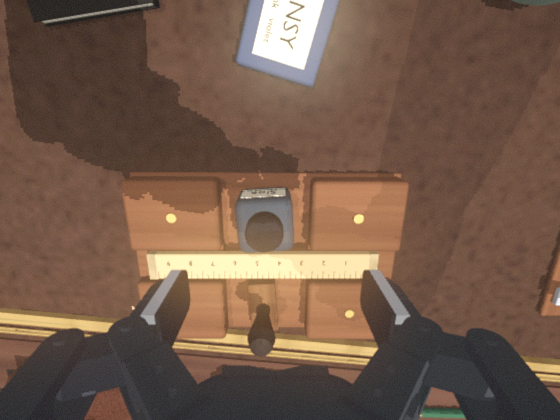

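The close view has the bottle cap centred between the fingers at (264,232). Its centre is (0.4772, 0.0164), which agrees with the earlier reading. I'll descend and grip.

Request:
carry_out(
  series=[
    [[-0.0075,-0.0175,0.01],0],
    [[-0.0075,-0.0175,0.03],0],
    [[-0.0075,-0.0175,0.06],0],
    [[-0.0075,-0.0175,0.09],0],
    [[-0.0075,-0.0175,0.115],0],
    [[-0.0075,-0.0175,0.135],0],
    [[-0.0075,-0.0175,0.147],0],
    [[-0.0075,-0.0175,0.15],0],
    [[-0.0075,-0.0175,0.15],0],
    [[-0.0075,-0.0175,0.15],0],
  ],
)

```text
t: 2.75
ee_pos: [0.4773, 0.0162, 0.2192]
tcp_rot: [-3.141, 0.001, -3.031]
wrist_force: [0.7, -0.4, 0.6]
grip_width: 0.085
grasp_force: 0.0
```

```bash
python3 - <<'E'
from look import *
s=env.sense();plan(s,.4772,.0164,.22,96.3);print(np.round(s["wrist_force"],2))
E
```

```text
at [0.4773 0.0162 0.2192] ty -263.69 -> shift [0.0002, 0.0004, -0.0017] turn 0.0001
[ 0.73 -0.43  0.62]
```

Request:
carry_out(
  series=[
    [[0,0,0],0],
    [[0,0,0],0],
    [[0,0,0],0],
    [[0,0,0],0],
    [[0,0,0],0],
    [[0,0,0],0],
    [[0,0,0],0],
    [[0,0,0],0],
    [[0,0,0],0],
    [[0,0,0],0],
  ],
  fingers=1,
  grip_force=30,
)

```text
t: 3.58
ee_pos: [0.4771, 0.0164, 0.2189]
tcp_rot: [3.141, 0.001, -3.031]
wrist_force: [-1.9, 1.8, 3.1]
grip_width: 0.0272
grasp_force: 29.6
```

Request:
carry_out(
  series=[
    [[0,0,-0.02],0],
    [[0,0,-0.06],0],
    [[0,0,-0.11],0],
    [[0,0,-0.16],0],
    [[0,-0.02,-0.19],0],
    [[-0.003,-0.06,-0.2],0],
    [[-0.006,-0.12,-0.2],0],
    [[-0.01,-0.18,-0.2],0],
    [[-0.013,-0.24,-0.2],0],
    [[-0.016,-0.3,-0.2],0],
    [[-0.019,-0.36,-0.2],0],
    [[-0.022,-0.42,-0.2],0],
  ],
)

```text
t: 4.58
ee_pos: [0.5107, -0.1927, 0.3181]
tcp_rot: [3.141, -0.001, -3.032]
wrist_force: [0.8, 0.0, -2.1]
grip_width: 0.0277
grasp_force: 29.9
```

```bash
python3 - <<'E'
from look import *
s=env.sense();plan(s,.527,-.313,.32,96.3);print(s["grip_width"],s["grasp_force"])
E
```

```text
at [ 0.5107 -0.1927  0.3181] ty -263.7 -> shift [-0.0061, -0.2427, -0.0038] turn -0.0
0.02766539421696755 29.88126575946808
```

Request:
carry_out(
  series=[
    [[-0.001,-0.06,0],0],
    [[-0.003,-0.12,0],0],
    [[-0.005,-0.18,0],0],
    [[-0.006,-0.22,0],0],
    [[-0.006,-0.24,0],0],
    [[-0.006,-0.243,0],0],
    [[-0.006,-0.243,0],0],
    [[-0.006,-0.243,0],0],
  ],
)

```text
t: 5.25
ee_pos: [0.5272, -0.3105, 0.3183]
tcp_rot: [3.14, -0.001, -3.031]
wrist_force: [-0.3, -0.1, -1.2]
grip_width: 0.0275
grasp_force: 29.9
```

```bash
python3 - <<'E'
from look import *
s=env.sense();plan(s,.527,-.313,.2185,96.3)
c,X=look("w3");Q=X.reshape(-1,3)
T=Q[(Q[:,2]>.012)&(Q[:,2]<.02)&(Q[:,1]<-.2)&(Q[:,1]>-.42)&(Q[:,0]<.63)&(Q[:,0]>.3)];print(len(T),R(T))
E
```

```text
at [ 0.5272 -0.3105  0.3183] ty -263.64 -> shift [0.0009, -0.0049, 0.1996] turn 0.0005
3145 [[481.9, -307.8], [95.2, 269.5], 83.3]
```

View pics/w3.png

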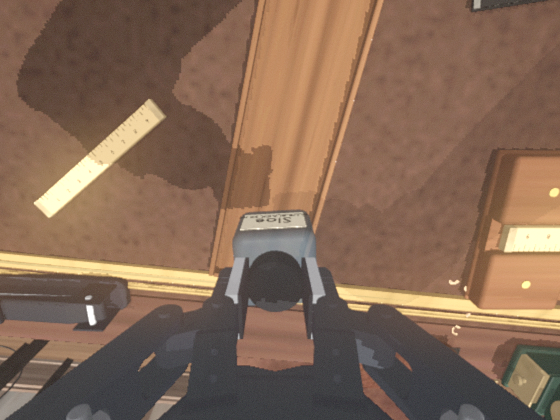

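The bottle hangs upright at (275,265), over the tray's width centre line. I'll lower and release it.

Request:
carry_out(
  series=[
    [[0,0,0.03],0],
    [[0,0,0.08],0],
    [[0,0,0.13],0],
    [[0,0,0.165],0],
    [[0,0,0.185],0],
    [[0,0,0.193],0],
    [[0,0,0.197],0],
    [[0,0,0.198],0],
    [[0,0,0.1985],0],
    [[0,0,0.1985],0],
  ],
)

```text
t: 6.13
ee_pos: [0.5278, -0.312, 0.221]
tcp_rot: [-3.14, 0.002, -3.031]
wrist_force: [-0.1, 0.4, -2.1]
grip_width: 0.0275
grasp_force: 29.9
```

Request:
carry_out(
  series=[
    [[0,0,0],0],
    [[0,0,0],0],
    [[0,0,0],0],
    [[0,0,0],0],
    [[0,0,0],0],
    [[0,0,0],0],
    [[0,0,0],0],
    [[0,0,-0.02],0],
    [[0,0,-0.06],0],
    [[0,0,-0.12],0],
    [[0,0,-0.18],0],
    [[0,0,-0.2],0],
  ],
  fingers=-1,
)

```text
t: 7.13
ee_pos: [0.5281, -0.3123, 0.3257]
tcp_rot: [-3.136, 0.006, -3.031]
wrist_force: [0.3, 0.4, 1.1]
grip_width: 0.0852
grasp_force: 0.0
```

```bash
python3 - <<'E'
from look import *
s=env.sense();plan(s,.5683,.0258,.29,96.3)
c,X=look("w4");Q=X.reshape(-1,3)
T=Q[(Q[:,2]>.052)&(Q[:,2]<.066)&(abs(Q[:,0]-.527)<.03)&(abs(Q[:,1]+.311)<.03)];print(len(T),R(T),T.mean(0))
E
```

```text
at [ 0.5281 -0.3123  0.3257] ty -263.69 -> shift [-0.1542, 0.6633, 0.0713] turn 0.0001
938 [[528.3, -312.2], [28.5, 28.5], 5.9] [ 0.52737552 -0.31232133  0.05942951]
```

Request:
carry_out(
  series=[
    [[-0.01,0.04,0],0],
    [[-0.024,0.1,0],0],
    [[-0.04,0.17,0],0],
    [[-0.056,0.24,0],0],
    [[-0.072,0.31,0],0],
    [[-0.088,0.38,0],0],
    [[-0.105,0.45,0],0],
    [[-0.12,0.52,0],0],
    [[-0.135,0.58,0],0],
    [[-0.148,0.64,0],0],
    [[-0.154,0.663,0],0],
    [[-0.154,0.663,0],0],
  ],
)

```text
t: 8.18
ee_pos: [0.5672, 0.0289, 0.3183]
tcp_rot: [3.141, -0.001, -3.027]
wrist_force: [-0.4, 0.4, -0.5]
grip_width: 0.0852
grasp_force: 0.0
```

Request:
carry_out(
  series=[
    [[0,0,0],0],
    [[0,0,0],0],
    [[0,0,0],0],
  ],
)

```text
t: 8.43
ee_pos: [0.5673, 0.0249, 0.319]
tcp_rot: [-3.141, -0.001, -3.033]
wrist_force: [0.1, 0.5, -0.0]
grip_width: 0.0852
grasp_force: 0.0
```

```bash
python3 - <<'E'
from look import *
s=env.sense();plan(s,.5683,.0258,.23,96.3)
c,X=look("w5");Q=X.reshape(-1,3)
print(R(Q[(Q[:,2]>.050)&(Q[:,2]<.078)&(abs(Q[:,0]-.568)<.03)&(abs(Q[:,1]-.025)<.03)]))
for a in(.068,.06,.05,.04):
    T=Q[(Q[:,2]>a)&(Q[:,2]<a+.008)&(abs(Q[:,0]-.568)<.03)&(abs(Q[:,1]-.025)<.03)];print(a,len(T),R(T) if len(T) else 0)
T=Q[(Q[:,2]>.0155)&(Q[:,2]<.0225)&(abs(Q[:,0]-.568)<.03)&(abs(Q[:,1]-.025)<.03)];print(len(T),R(T))
T=Q[(abs(Q[:,0]-.522)<.13)&(abs(Q[:,1]-.02)<.16)&(abs(Q[:,2]-.026)<.003)]
print("stand",len(T),R(T))
E
```

```text
at [0.5673 0.0249 0.319 ] ty -263.8 -> shift [-0.0022, 0.0016, 0.1779] turn -0.0008
[[569.4, 23.4], [20.8, 22.8], 5.5]
0.068 426 [[570.3, 23.6], [18.1, 18.9], 42.1]
0.06 220 [[567.9, 23.1], [18.1, 23.0], 9.4]
0.05 11 [[560.5, 23.6], [2.6, 12.3], 5.0]
0.04 15 [[562.8, 24.0], [2.7, 11.2], 0.8]
841 [[566.2, 19.3], [64.8, 34.0], 13.1]
stand 27132 [[523.4, 21.2], [157.9, 236.6], 6.1]
```

View pics/w5.png

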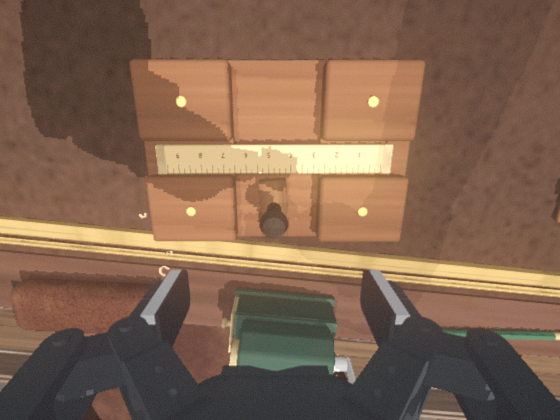

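The stamp handle sits at (274,225), in line between the fingers, and both notches and the rule are clear. The green box lies well behind. I'll descend onto the handle.

Request:
carry_out(
  series=[
    [[-0.004,-0.002,0.02],0],
    [[-0.004,-0.002,0.06],0],
    [[-0.004,-0.002,0.1],0],
    [[-0.004,-0.002,0.14],0],
    [[-0.004,-0.002,0.175],0],
    [[-0.004,-0.002,0.2],0],
    [[-0.004,-0.002,0.213],0],
    [[-0.004,-0.002,0.216],0],
    [[-0.004,-0.002,0.216],0],
    [[-0.004,-0.002,0.216],0],
  ],
)

```text
t: 9.32
ee_pos: [0.57, 0.0253, 0.2124]
tcp_rot: [-3.141, 0.002, -3.032]
wrist_force: [0.9, -0.1, -0.3]
grip_width: 0.0854
grasp_force: 0.0
```

Request:
carry_out(
  series=[
    [[0,0,0],0],
    [[0,0,0],0],
    [[0,0,0],0],
    [[0,0,0],0],
    [[0,0,0],0],
    [[0,0,0],0],
    [[0,0,0],0],
    [[0,0,0],0],
    [[0,0,0],0],
    [[0,0,0],0],
  ],
  fingers=1,
  grip_force=30,
)

```text
t: 10.15
ee_pos: [0.5696, 0.0254, 0.2117]
tcp_rot: [-3.141, 0.001, -3.032]
wrist_force: [-0.1, -0.2, 2.8]
grip_width: 0.022
grasp_force: 29.4
```

Request:
carry_out(
  series=[
    [[0,0,-0.02],0],
    [[0,0,-0.06],0],
    [[0,0,-0.11],0],
    [[0,0,-0.16],0],
    [[0.01,-0.02,-0.19],0],
    [[0.035,-0.06,-0.2],0],
    [[0.065,-0.11,-0.2],0],
    [[0.095,-0.165,-0.2],0],
    [[0.125,-0.22,-0.2],0],
    [[0.16,-0.28,-0.2],0],
    [[0.19,-0.33,-0.2],0],
    [[0.22,-0.38,-0.2],0],
  ],
)

```text
t: 11.15
ee_pos: [0.48, -0.1766, 0.3114]
tcp_rot: [3.141, -0.0, -3.032]
wrist_force: [-0.7, -0.3, -0.2]
grip_width: 0.0215
grasp_force: 29.4
```

```bash
python3 - <<'E'
from look import *
s=env.sense();plan(s,.427,-.301,.3117,96.3);print(s["grip_width"],s["grasp_force"])
E
```

```text
at [ 0.48   -0.1766  0.3114] ty -263.7 -> shift [0.1327, -0.2358, -0.0007] turn 0.0
0.021467441842029113 29.42532694665715
```

Request:
carry_out(
  series=[
    [[0.03,-0.055,0],0],
    [[0.06,-0.11,0],0],
    [[0.09,-0.16,0],0],
    [[0.115,-0.205,0],0],
    [[0.13,-0.23,0],0],
    [[0.132,-0.236,0],0],
    [[0.132,-0.236,0],0],
    [[0.132,-0.236,0],0],
    [[0.132,-0.236,0],0],
  ],
)

```text
t: 11.9
ee_pos: [0.4288, -0.299, 0.3112]
tcp_rot: [3.141, 0.0, -3.03]
wrist_force: [0.2, 0.6, -1.3]
grip_width: 0.0216
grasp_force: 29.5
```

```bash
python3 - <<'E'
from look import *
s=env.sense();plan(s,.427,-.301,.2122,96.3);print(s["grip_width"],s["grasp_force"])
E
```

```text
at [ 0.4288 -0.299   0.3112] ty -263.61 -> shift [0.004, -0.0037, 0.1981] turn 0.0007
0.021611718439096556 29.454698944464326
```

Request:
carry_out(
  series=[
    [[0,0,0.03],0],
    [[0,0,0.08],0],
    [[0,0,0.13],0],
    [[0,0,0.165],0],
    [[0,0,0.185],0],
    [[0,0,0.193],0],
    [[0,0,0.196],0],
    [[0,0,0.1975],0],
    [[0,0,0.1975],0],
    [[0,0,0.1975],0],
  ],
)

```text
t: 12.73
ee_pos: [0.429, -0.3004, 0.214]
tcp_rot: [-3.14, 0.002, -3.031]
wrist_force: [0.5, -0.9, -1.6]
grip_width: 0.0215
grasp_force: 29.5
```

Request:
carry_out(
  series=[
    [[0,0,0],0],
    [[0,0,0],0],
    [[0,0,0],0],
    [[0,0,0],0],
    [[0,0,0],0],
    [[0,0,0],0],
    [[0,0,0],0],
    [[0,0,-0.02],0],
    [[0,0,-0.06],0],
    [[0,0,-0.12],0],
    [[0,0,-0.18],0],
    [[0,0,-0.2],0],
  ],
  fingers=-1,
)

```text
t: 13.73
ee_pos: [0.4293, -0.3008, 0.3184]
tcp_rot: [-3.135, 0.005, -3.031]
wrist_force: [1.3, -0.4, 0.5]
grip_width: 0.0851
grasp_force: 0.0
```

```bash
python3 - <<'E'
from look import *
s=env.sense();plan(s,.524,.02,.30,6.2)
c,X=look("w6");Q=X.reshape(-1,3)
T=Q[(Q[:,2]>.052)&(Q[:,2]<.08)&(abs(Q[:,0]-.427)<.03)&(abs(Q[:,1]+.3)<.03)];print(len(T),R(T),T.mean(0))
E
```

```text
at [ 0.4293 -0.3008  0.3184] ty -263.69 -> shift [-0.2588, 0.6169, 0.0368] turn 0.7509
669 [[429.0, -302.8], [20.7, 23.5], 4.7] [ 0.42747636 -0.30294155  0.06815976]
```

Request:
carry_out(
  series=[
    [[-0.015,0.035,0],0.05],
    [[-0.035,0.09,0],0.1],
    [[-0.06,0.15,0],0.15],
    [[-0.085,0.21,0],0.21],
    [[-0.11,0.27,0],0.27],
    [[-0.135,0.33,0],0.33],
    [[-0.16,0.38,0],0.385],
    [[-0.18,0.43,0],0.44],
    [[-0.2,0.48,0],0.5],
    [[-0.22,0.53,0],0.55],
    [[-0.24,0.58,0],0.6],
    [[-0.258,0.617,0],0.65],
  ],
)

```text
t: 14.78
ee_pos: [0.5225, 0.0229, 0.3115]
tcp_rot: [-3.14, -0.001, 1.886]
wrist_force: [-0.4, -1.4, 0.2]
grip_width: 0.0856
grasp_force: 0.0
```

Request:
carry_out(
  series=[
    [[0,0,0],0.05],
    [[0,0,0],0.1],
    [[0,0,0],0.1],
    [[0,0,0],0.1],
  ],
)

```text
t: 15.12
ee_pos: [0.5224, 0.021, 0.3116]
tcp_rot: [-3.14, -0.0, 1.684]
wrist_force: [-0.0, -0.3, 0.1]
grip_width: 0.0854
grasp_force: 0.0
```

```bash
python3 - <<'E'
from look import *
s=env.sense();plan(s,.524,.02,.30,6.2)
c,X=look("w7");Q=X.reshape(-1,3)
V=cv2.cvtColor(c["color"],cv2.COLOR_BGR2HSV).astype(int);H,S,V=V[...,0],V[...,1],V[...,2]
m=(V>150)&(H>18)&(X[...,2]>.016)&(X[...,2]<.03)&(abs(X[...,0]-.522)<.04)&(abs(X[...,1]-.02)<.13)
print("rule",m.sum(),R(X[m]),np.median(X[m][:,2]))
T=X[m];T=T[abs(T[:,1]-.02)<.04];print("mid",R(T))
T=Q[(abs(Q[:,0]-.522)<.13)&(abs(Q[:,1]-.02)<.16)&(abs(Q[:,2]-.026)<.003)];print("stand",len(T),R(T))
E
```

```text
at [0.5224 0.021  0.3116] ty 6.47 -> shift [-0.0022, 0.0029, 0.0233] turn 0.0023
rule 5937 [[521.9, 19.2], [207.2, 67.0], 85.6] 0.02230688181163041
mid [[524.1, 20.1], [24.6, 82.4], 5.9]
stand 25349 [[523.4, 21.7], [158.0, 237.2], 6.1]
```

View pics/w7.png

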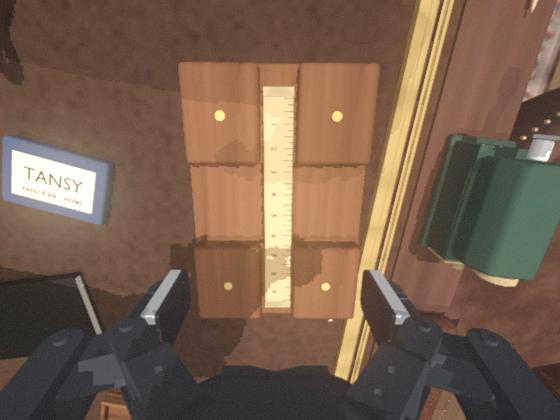

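The rule lies clear in its channel, with ends at about (279,87) and (278,308) and open notches at row ~205. Next I'll find the rule's ends by ray.

```bash
python3 - <<'E'
from look import *
c=dict(np.load("pics/w7.npz"));X=cloud(c)
h=cv2.cvtColor(c["color"],cv2.COLOR_BGR2HSV).astype(int)
m=((h[...,2]>150)&(h[...,0]>15)).astype(np.uint8);m[:,:258]=0;m[:,300:]=0;m[:80]=0;m[315:]=0
k,l,s,_=cv2.connectedComponentsWithStats(m);l=l==1+np.argmax(s[1:,4]);v,u=np.nonzero(l)
print(u.min(),u.max(),v.min(),v.max())
P=np.array([ray(c,a,b,.023)[:2] for a,b in zip(u,v)]);print(R(P))
for yy in (120,205,230,280): print(yy,u[v==yy].min(),u[v==yy].max(),[ray(c,q,yy,.023).round(4).tolist() for q in(u[v==yy].min(),u[v==yy].max()+1)])
plan(env.sense(),.5235,.0200,.181,6.2)
E
```

```text
262 294 86 307
[[524.2, 19.3], [26.1, 207.2], 6.5]
120 263 293 [[0.5033, 0.0951, 0.023], [0.5287, 0.098, 0.023]]
205 264 291 [[0.5116, 0.0224, 0.023], [0.5366, 0.0253, 0.023]]
230 264 291 [[0.514, -0.0016, 0.023], [0.5398, 0.0013, 0.023]]
280 265 290 [[0.5203, -0.054, 0.023], [0.5457, -0.0511, 0.023]]
at [0.5225 0.0207 0.3118] ty 6.44 -> shift [-0.0017, 0.0019, 0.2617] turn 0.002
```

Request:
carry_out(
  series=[
    [[-0.003,0.003,0.03],0.001],
    [[-0.003,0.003,0.08],0.001],
    [[-0.003,0.003,0.13],0.001],
    [[-0.003,0.003,0.18],0.001],
    [[-0.003,0.003,0.215],0.001],
    [[-0.003,0.003,0.24],0.001],
    [[-0.003,0.003,0.255],0.001],
    [[-0.003,0.003,0.26],0.001],
    [[-0.003,0.003,0.26],0.001],
    [[-0.003,0.003,0.26],0.001],
  ],
)

```text
t: 16.0
ee_pos: [0.5248, 0.0193, 0.1834]
tcp_rot: [3.14, 0.0, 1.679]
wrist_force: [0.3, 0.1, 0.7]
grip_width: 0.0852
grasp_force: 0.0
```

Request:
carry_out(
  series=[
    [[0,0,0],0],
    [[0,0,0],0],
    [[0,0,0],0],
    [[0,0,0],0],
    [[0,0,0],0],
    [[0,0,0],0],
    [[0,0,0],0],
    [[0,0,0],0],
    [[0,0,0],0],
    [[0,0,0],0],
  ],
  fingers=1,
  grip_force=60,
)

```text
t: 16.83
ee_pos: [0.5247, 0.0195, 0.1832]
tcp_rot: [3.14, 0.0, 1.679]
wrist_force: [-0.0, -0.6, 4.2]
grip_width: 0.024
grasp_force: 60.0
```

Request:
carry_out(
  series=[
    [[0,0,-0.01],0],
    [[0,0,-0.03],0],
    [[0,0,-0.06],0],
    [[0,0,-0.1],0],
    [[0,0,-0.14],0],
    [[0,0,-0.19],0],
    [[0,0,-0.24],0],
    [[0,0,-0.29],0],
    [[0,0,-0.33],0],
    [[0,0,-0.35],0],
    [[0,0,-0.35],0],
    [[0,0,-0.35],0],
  ],
)

```text
t: 17.83
ee_pos: [0.5244, 0.0195, 0.3574]
tcp_rot: [3.141, 0.0, 1.679]
wrist_force: [-0.7, 0.0, -1.0]
grip_width: 0.0235
grasp_force: 59.5
```

```bash
python3 - <<'E'
from look import *
s=env.sense();plan(s,.467,.337,.357,97.7);print(s["grip_width"],s["grasp_force"])
c,X=look("w8")
E
```

```text
at [0.5244 0.0195 0.3574] ty 6.18 -> shift [0.6437, -0.0456, 0.0008] turn -0.7626
0.023541300342436716 59.498831033706665
```

View pics/w8.png

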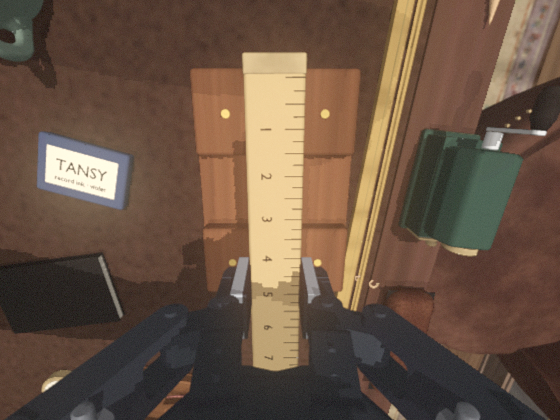

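The rule is held straight and level in the fingers, with its far end at (275,55). I'll check the grip offset along its length and where the mug stands.

```bash
python3 - <<'E'
from look import *
c=dict(np.load("pics/w8.npz"));s=env.sense()
p=np.array(s["ee_pos"]);yaw=s["tcp_rot"][2];a=np.array([np.cos(yaw),np.sin(yaw)]);b=np.array([np.sin(yaw),-np.cos(yaw)])
g=cv2.cvtColor(c["color"],cv2.COLOR_BGR2GRAY).astype(float)
col=g[40:85,255:295].mean(1);d=np.diff(col);print("top edge row",40+np.argmax(d)+1,"brass/wood",np.round(col).astype(int).tolist())
for u,v in((246,53),(305,54),(250,300),(299,300)):
    q=ray(c,u,v,.1972)[:2]-p[:2];print((u,v),"tool x,y mm",round(q@a*1000,1),round(q@b*1000,1))
for n in("scene","side"):
    k=dict(np.load(f"pics/{n}0.npz"));X=cloud(k).reshape(-1,3);T=X[(X[:,2]>.03)&(X[:,2]<.15)&(X[:,0]>.2)&(X[:,0]<.6)&(X[:,1]>.1)&(X[:,1]<.3)]
    print(n,"mug",T.min(0).round(3),T.max(0).round(3))
E
```

```text
top edge row 53 brass/wood [77, 77, 77, 78, 78, 78, 79, 80, 79, 80, 78, 83, 129, 176, 192, 192, 191, 191, 190, 190, 190, 190, 190, 190, 190, 191, 192, 192, 193, 193, 193, 192, 185, 182, 205, 212, 205, 196, 208, 212, 211, 211, 212, 212, 212]
(246, 53) tool x,y mm 103.0 -11.2
(305, 54) tool x,y mm 102.6 11.7
(250, 300) tool x,y mm -8.6 -12.6
(299, 300) tool x,y mm -8.6 12.2
scene mug [0.219 0.114 0.03 ] [0.443 0.3   0.097]
side mug [0.221 0.125 0.03 ] [0.302 0.231 0.096]
```

```bash
python3 - <<'E'
from look import *
c=dict(np.load("pics/w8.npz"));X=cloud(c)
for v in(56,65,100,150,200,250,280,300,340): print(v,X[v,270].round(4),X[v,285].round(4), np.nonzero(np.abs(np.diff(c["range_z"][v,225:325]))>.03)[0]+225)
E
```

```text
56 [0.5111 0.1207 0.1967] [0.517  0.1214 0.1965] [241 290 291 301 302 306]
65 [0.5114 0.1176 0.1962] [0.5173 0.1183 0.1963] [241 305]
100 [0.5128 0.1047 0.1972] [0.5189 0.1054 0.1966] [243 304]
150 [0.5148 0.0848 0.1967] [0.5212 0.0856 0.1973] [245 256 257 302]
200 [0.5171 0.0625 0.196 ] [0.5238 0.0636 0.1972] [246 301]
250 [0.5197 0.0375 0.1956] [0.5269 0.0383 0.1957] [248 300]
280 [0.5213 0.0221 0.1971] [0.5287 0.0227 0.1968] []
300 [0.5225 0.0105 0.1969] [0.53   0.0116 0.1973] []
340 [ 0.5251 -0.0151  0.1958] [ 0.5331 -0.0139  0.1963] [241 251 297 307]
```

The rule is level, with its top at 0.197, and is gripped within about 1 mm of its middle. I'll go to an oblique viewpoint beside the clip.

Request:
carry_out(
  series=[
    [[0.02,0.003,0],-0.04],
    [[0.05,0.007,0],-0.09],
    [[0.09,0.012,0],-0.145],
    [[0.13,0.018,0],-0.2],
    [[0.17,0.023,0],-0.255],
    [[0.21,0.028,0],-0.31],
    [[0.25,0.034,0],-0.365],
    [[0.29,0.039,0],-0.42],
    [[0.33,0.045,0],-0.475],
    [[0.37,0.05,0],-0.53],
    [[0.41,0.055,0],-0.58],
    [[0.436,0.059,0],-0.63],
  ],
)

```text
t: 18.88
ee_pos: [0.5294, 0.241, 0.3545]
tcp_rot: [-3.14, -0.005, 3.005]
wrist_force: [-0.0, -0.3, 0.0]
grip_width: 0.0238
grasp_force: 59.5
```

Request:
carry_out(
  series=[
    [[0,0,0],-0.05],
    [[0,0,0],-0.1],
    [[0,0,0],-0.13],
    [[0,0,0],-0.13],
    [[0,0,0],-0.13],
  ],
)

```text
t: 19.3
ee_pos: [0.5297, 0.2393, 0.3553]
tcp_rot: [-3.141, -0.004, -3.014]
wrist_force: [-0.0, 0.1, -0.2]
grip_width: 0.0238
grasp_force: 59.5
```

```bash
python3 - <<'E'
from look import *
s=env.sense();plan(s,.467,.337,.30,97.7);print(s["grip_width"],s["grasp_force"])
c,X=look("w9")
E
```

```text
at [0.5297 0.2393 0.3553] ty -262.71 -> shift [0.0996, 0.2097, 0.1106] turn -0.0034
0.023808624978109438 59.489681124687195
```

View pics/w9.png

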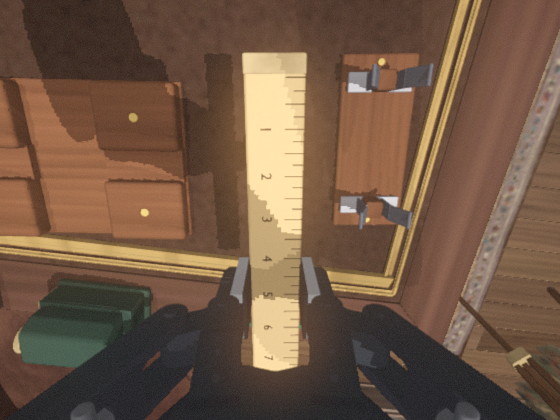

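The view shows the whole clip: foot from (343,55) to (408,226), near jaws at row ~78, far jaws at row ~208.

```bash
python3 - <<'E'
from look import *
c=dict(np.load("pics/w9.npz"));X=cloud(c);Q=X.reshape(-1,3)
for u,v in((343,55),(418,53),(410,225),(335,222)): print((u,v),ray(c,u,v,.006).round(4),X[v+4 if v<100 else v-4,u+(4 if u<380 else -4)].round(4))
h=cv2.cvtColor(c["color"],cv2.COLOR_BGR2HSV).astype(int);print("foot hsv",h[140,375],"desk",h[140,320],h[140,425])
m=(abs(X[...,2]-.006)<.0035)&(h[...,0]<14)&(h[...,2]>100);m[:,:330]=0;m[:,425:]=0;m[:45]=0;m[235:]=0
m=cv2.morphologyEx(m.astype(np.uint8),cv2.MORPH_OPEN,np.ones((3,3)));v,u=np.nonzero(m)
P=np.array([ray(c,a,b,.006)[:2] for a,b in zip(u,v)]);print("foot",len(P),R(P))
J=Q[(Q[:,2]>.045)&(Q[:,2]<.07)&(abs(Q[:,0]-.467)<.1)&(abs(Q[:,1]-.337)<.06)]
for k in(J[J[:,0]>.467],J[J[:,0]<.467]):
  print("jaws",len(k),R(k))
J=Q[(abs(Q[:,2]-.030)<.005)&(abs(Q[:,0]-.467)<.1)&(abs(Q[:,1]-.337)<.06)]
for k in(J[J[:,0]>.467],J[J[:,0]<.467]):
  print("post top",len(k),R(k),np.median(k,0).round(4))
E
```

```text
(343, 55) [0.3866 0.2864 0.006 ] [0.3895 0.2909 0.0059]
(418, 53) [0.3758 0.3571 0.006 ] [0.3796 0.3543 0.0059]
(410, 225) [0.5474 0.3961 0.006 ] [0.5273 0.363  0.0599]
(335, 222) [0.5546 0.3108 0.006 ] [0.5496 0.3146 0.0053]
foot hsv [ 11 140 148] desk [ 13 123 129] [ 19 121 211]
foot 8914 [[466.6, 333.0], [174.2, 73.3], 7.6]
jaws 426 [[528.0, 341.9], [16.5, 48.6], 7.8]
jaws 623 [[405.4, 325.9], [16.0, 49.5], 7.5]
post top 366 [[528.1, 341.8], [18.2, 28.1], 8.7] [0.5261 0.3428 0.0295]
post top 485 [[405.8, 324.8], [17.5, 26.8], 8.1] [0.4056 0.3272 0.0296]
```

```bash
python3 - <<'E'
from look import *
plan(env.sense(),.466,.334,.255,97.6)
E
```

```text
at [0.5298 0.2393 0.3558] ty -262.71 -> shift [0.1026, 0.2041, 0.2015] turn -0.0026
```

Request:
carry_out(
  series=[
    [[0.01,0.03,0],-0.0025],
    [[0.03,0.08,0],-0.0025],
    [[0.06,0.13,0],-0.0025],
    [[0.085,0.175,0],-0.0025],
    [[0.1,0.2,0.01],-0.0025],
    [[0.1025,0.204,0.04],-0.0025],
    [[0.1025,0.204,0.08],-0.0025],
    [[0.1025,0.204,0.13],-0.0025],
    [[0.1025,0.204,0.17],-0.0025],
    [[0.1025,0.204,0.195],-0.0025],
    [[0.1025,0.204,0.2],-0.0025],
    [[0.1025,0.204,0.2],-0.0025],
  ],
)

```text
t: 20.35
ee_pos: [0.4658, 0.3336, 0.2562]
tcp_rot: [-3.141, -0.003, -3.008]
wrist_force: [-0.7, 0.6, -0.4]
grip_width: 0.0233
grasp_force: 59.5
```

```bash
python3 - <<'E'
from look import *
s=env.sense();plan(s,.466,.334,.1992,97.6)
c,X=look("w10")
a=env.camera("side");np.savez("pics/s10.npz",**a)
I=cv2.resize(a["color"][200:360,190:360],None,fx=2.6,fy=2.6);cv2.imwrite("pics/v10.png",np.hstack([I,c["color"][:416,130:450]]))
E
```

```text
at [0.4658 0.3336 0.2562] ty -262.35 -> shift [-0.0005, 0.0008, 0.114] turn 0.0004
```

View pics/v10.png

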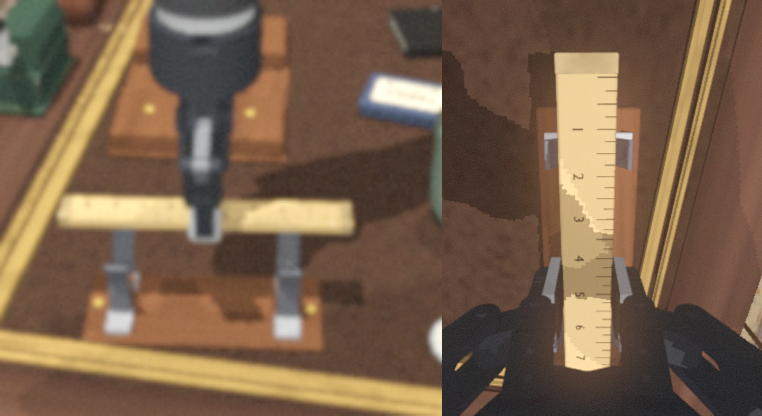

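Side crop: the rule (x 58–355, mid 206) is centred over the jaws (122 and 288, mid 205). Wrist crop: the jaws at 551 and 625 straddle the rule at 587. Now I'll push it down.

Request:
carry_out(
  series=[
    [[0,0.001,0.01],0],
    [[0,0.001,0.025],0],
    [[0,0.001,0.04],0],
    [[0,0.001,0.052],0],
    [[0,0.001,0.064],0],
    [[0,0.001,0.074],0],
    [[0,0.001,0.084],0],
    [[0,0.001,0.092],0],
    [[0,0.001,0.099],0],
    [[0,0.001,0.106],0],
    [[0,0.001,0.111],0],
    [[0,0.001,0.114],0],
  ],
  grip_force=100,
)

```text
t: 21.45
ee_pos: [0.4663, 0.3345, 0.2004]
tcp_rot: [3.142, 0.001, -3.008]
wrist_force: [0.8, 0.0, 1.5]
grip_width: 0.0226
grasp_force: 100.1
```

Request:
carry_out(
  series=[
    [[0,0,0],0],
    [[0,0,0],0],
    [[0,0,0],0],
  ],
)

```text
t: 21.7
ee_pos: [0.4663, 0.3344, 0.2002]
tcp_rot: [-3.141, 0.0, -3.007]
wrist_force: [1.5, -0.3, -1.9]
grip_width: 0.0223
grasp_force: 99.7
```

Request:
carry_out(
  series=[
    [[0,0,0.001],0],
    [[0,0,0.002],0],
    [[0,0,0.003],0],
    [[0,0,0.004],0],
    [[0,0,0.004],0],
    [[0,0,0.004],0],
  ],
)

```text
t: 22.2
ee_pos: [0.4662, 0.3345, 0.1994]
tcp_rot: [3.141, 0.001, -3.007]
wrist_force: [-1.2, -1.0, 5.3]
grip_width: 0.0224
grasp_force: 100.5
```

```bash
python3 - <<'E'
from look import *
s=env.sense();print(s["wrist_force"],s["ee_pos"])
c,X=look("w11")
for v in(56,65,100,150,200,250): print(v,X[v,270].round(4),X[v,285].round(4))
a=env.camera("side");Y=cloud(a);h=cv2.cvtColor(a["color"],cv2.COLOR_BGR2HSV).astype(int)
m=(h[...,2]>150)&(abs(Y[...,0]-.467)<.12)&(abs(Y[...,1]-.334)<.04)&(h[...,0]>15)&(h[...,1]>40)&(Y[...,2]>.02)
P=Y[m];print(m.sum(),P.min(0).round(4),P.max(0).round(4))
E
```

```text
[-1.24646037 -1.04416436  5.25150794] [0.46622031 0.33453476 0.19935582]
56 [0.3651 0.319  0.0394] [0.3642 0.3247 0.0387]
65 [0.3681 0.3194 0.0389] [0.3675 0.3252 0.0398]
100 [0.3808 0.321  0.0382] [0.38   0.3271 0.0387]
150 [0.4007 0.3236 0.0388] [0.4    0.33   0.0375]
200 [0.4227 0.3265 0.0387] [0.4217 0.3331 0.0392]
250 [0.4475 0.3297 0.0383] [0.4469 0.3369 0.0374]
2879 [0.347  0.2941 0.0293] [0.5699 0.374  0.534 ]
```

Request:
carry_out(
  series=[
    [[0,0,0.001],0],
    [[0,0,0.003],0],
    [[0,0,0.004],0],
    [[0,0,0.004],0],
    [[0,0,0.004],0],
  ],
)

```text
t: 22.72
ee_pos: [0.4661, 0.3345, 0.1993]
tcp_rot: [3.141, 0.001, -3.007]
wrist_force: [-2.7, -3.1, 13.2]
grip_width: 0.0229
grasp_force: 101.4
```

It is seated: force is rising with no further travel. I'll release and withdraw.

Request:
carry_out(
  series=[
    [[0,0,-0.003],0],
    [[0,0,-0.005],0],
    [[0,0,-0.005],0],
    [[0,0,-0.005],0],
    [[0,0,-0.005],0],
    [[0,0,-0.005],0],
    [[0,0,-0.005],0],
    [[0,0,-0.005],0],
  ],
  fingers=-1,
  grip_force=30,
)

```text
t: 23.38
ee_pos: [0.4661, 0.3344, 0.1987]
tcp_rot: [-3.141, -0.0, -3.007]
wrist_force: [0.7, 0.5, -0.5]
grip_width: 0.0853
grasp_force: 0.0
```

Request:
carry_out(
  series=[
    [[0,0,-0.01],0],
    [[0,0,-0.03],0],
    [[0,0,-0.07],0],
    [[0,0,-0.12],0],
    [[0,0,-0.17],0],
    [[0,0,-0.22],0],
    [[0,0,-0.25],0],
    [[0,0,-0.25],0],
    [[0,0,-0.25],0],
  ],
)

```text
t: 24.13
ee_pos: [0.4666, 0.3347, 0.3261]
tcp_rot: [3.14, 0.004, -3.007]
wrist_force: [0.2, -0.0, -0.8]
grip_width: 0.0852
grasp_force: 0.0
```

```bash
python3 - <<'E'
from look import *
s=env.sense();plan(s,.4290,-.3008,.3184,96.3)
c,X=look("w12");h=cv2.cvtColor(c["color"],cv2.COLOR_BGR2HSV).astype(int)
m=(h[...,2]>150)&(h[...,0]>15)&(X[...,2]>.025)&(X[...,2]<.05)&(abs(X[...,1]-.334)<.05)&(abs(X[...,0]-.467)<.13)
m=cv2.morphologyEx(m.astype(np.uint8),cv2.MORPH_OPEN,np.ones((3,3)))>0
print("rule",m.sum(),R(X[m]),np.percentile(X[m][:,2],[5,50,95]).round(4))
for x in(.37,.41,.44,.50,.53,.56):
    q=X[m];q=q[abs(q[:,0]-x)<.006];print(x,len(q),np.median(q[:,2]).round(4) if len(q) else 0)
a=env.camera("side")
cv2.imwrite("pics/v12.png",np.hstack([cv2.resize(a["color"][240:360,200:340],None,fx=3,fy=3),c["color"][30:390,120:440]]))
E
```

```text
at [0.4666 0.3347 0.3261] ty -262.31 -> shift [0.2446, -1.2496, 0.0153] turn 0.0116
rule 6258 [[466.0, 334.1], [206.9, 25.8], 7.7] [0.0371 0.0383 0.0395]
0.37 511 0.0385
0.41 441 0.0384
0.44 383 0.0383
0.5 302 0.0383
0.53 296 0.0383
0.56 267 0.0383
```

View pics/v12.png

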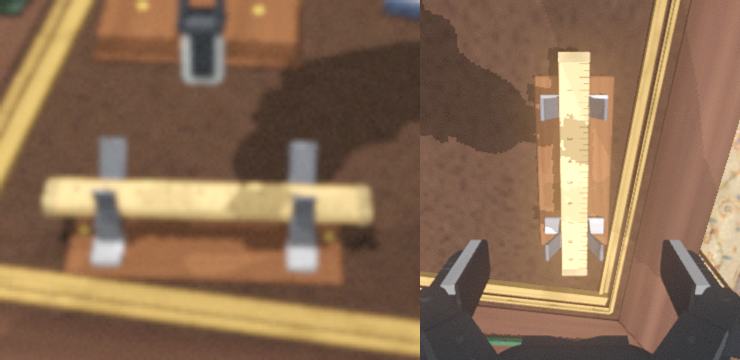

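The side crop shows the rule down between both pairs of jaws, overhanging equally (42–95 left, 318–372 right). The wrist crop shows it centred; measured (0.4660, 0.3341) and level. Now back to the tray for the bottle.

Request:
carry_out(
  series=[
    [[0.002,-0.03,0],0.0116],
    [[0.004,-0.09,0],0.0116],
    [[0.007,-0.16,0],0.0116],
    [[0.01,-0.23,0],0.0116],
    [[0.013,-0.3,0],0.0116],
    [[0.016,-0.37,0],0.0116],
    [[0.019,-0.44,0],0.0116],
    [[0.022,-0.51,0],0.0116],
    [[0.025,-0.58,0],0.0116],
    [[0.027,-0.64,0],0.0116],
    [[0.028,-0.68,0],0.0116],
    [[0.028,-0.7,0],0.0116],
  ],
)

```text
t: 25.23
ee_pos: [0.4983, -0.0172, 0.3222]
tcp_rot: [-3.141, -0.003, -3.036]
wrist_force: [-0.1, -0.3, 0.4]
grip_width: 0.0852
grasp_force: 0.0
```

```bash
python3 - <<'E'
from look import *
plan(env.sense(),.528,-.3121,.32,96.31)
E
```

```text
at [ 0.4983 -0.0172  0.3222] ty -263.96 -> shift [0.0029, -0.5927, 0.0044] turn -0.0022
```

Request:
carry_out(
  series=[
    [[0,-0.05,0],-0.002],
    [[0,-0.11,0],-0.002],
    [[0.001,-0.18,0],-0.002],
    [[0.001,-0.25,0],-0.002],
    [[0.002,-0.32,0],-0.002],
    [[0.002,-0.39,0],-0.002],
    [[0.003,-0.46,0],-0.002],
    [[0.003,-0.52,0],-0.002],
    [[0.003,-0.565,0],-0.002],
    [[0.003,-0.585,0],-0.002],
    [[0.003,-0.592,0],-0.002],
    [[0.003,-0.592,0],-0.002],
  ],
)

```text
t: 26.23
ee_pos: [0.5299, -0.3084, 0.323]
tcp_rot: [3.14, -0.001, -3.028]
wrist_force: [-0.8, 0.7, 0.1]
grip_width: 0.0855
grasp_force: 0.0
```

Request:
carry_out(
  series=[
    [[0,0,0],0],
    [[0,0,0],0],
  ],
)

```text
t: 26.4
ee_pos: [0.5302, -0.307, 0.324]
tcp_rot: [3.141, -0.0, -3.026]
wrist_force: [0.4, 0.2, -0.1]
grip_width: 0.0854
grasp_force: 0.0
```

```bash
python3 - <<'E'
from look import *
plan(env.sense(),.528,-.3121,.2190,96.31)
c,X=look("w13");Q=X.reshape(-1,3)
T=Q[(Q[:,2]>.052)&(Q[:,2]<.066)&(abs(Q[:,0]-.527)<.03)&(abs(Q[:,1]+.311)<.03)];print(len(T),R(T),T.mean(0))
E
```

```text
at [ 0.5302 -0.307   0.324 ] ty -263.37 -> shift [0.0055, -0.0095, 0.21] turn 0.0027
952 [[528.5, -312.0], [28.7, 28.3], 35.2] [ 0.52737048 -0.3122257   0.05943522]
```

Request:
carry_out(
  series=[
    [[0.0055,-0.0095,0],0.0027],
    [[0.0055,-0.0095,0.02],0.0027],
    [[0.0055,-0.0095,0.06],0.0027],
    [[0.0055,-0.0095,0.1],0.0027],
    [[0.0055,-0.0095,0.14],0.0027],
    [[0.0055,-0.0095,0.17],0.0027],
    [[0.0055,-0.0095,0.19],0.0027],
    [[0.0055,-0.0095,0.203],0.0027],
    [[0.0055,-0.0095,0.208],0.0027],
    [[0.0055,-0.0095,0.208],0.0027],
    [[0.0055,-0.0095,0.208],0.0027],
  ],
)

```text
t: 27.37
ee_pos: [0.5282, -0.3139, 0.221]
tcp_rot: [-3.14, 0.001, -3.033]
wrist_force: [-0.3, 1.3, 0.0]
grip_width: 0.0855
grasp_force: 0.0
```

```bash
python3 - <<'E'
from look import *
plan(env.sense(),.528,-.3121,.2190,96.31)
E
```

```text
at [ 0.5282 -0.3139  0.221 ] ty -263.79 -> shift [0.0001, 0.0036, 0.004] turn -0.0008
```

Correct the last 2 mm, then close.

Request:
carry_out(
  series=[
    [[0,0.0036,0.003],-0.0008],
    [[0,0.0036,0.003],-0.0008],
    [[0,0.0036,0.003],-0.0008],
  ],
)

```text
t: 27.62
ee_pos: [0.5279, -0.312, 0.2193]
tcp_rot: [-3.141, 0.001, -3.031]
wrist_force: [-0.0, -0.1, -0.2]
grip_width: 0.0854
grasp_force: 0.0
```

Request:
carry_out(
  series=[
    [[0,0,0],0],
    [[0,0,0],0],
    [[0,0,0],0],
    [[0,0,0],0],
    [[0,0,0],0],
    [[0,0,0],0],
    [[0,0,0],0],
    [[0,0,0],0],
    [[0,0,0],0],
  ],
  fingers=1,
  grip_force=30,
)

```text
t: 28.37
ee_pos: [0.5278, -0.312, 0.2187]
tcp_rot: [-3.141, 0.0, -3.031]
wrist_force: [0.0, 0.8, 0.1]
grip_width: 0.0276
grasp_force: 29.8
```

Request:
carry_out(
  series=[
    [[0,0,-0.02],0],
    [[0,0,-0.06],0],
    [[0,0,-0.12],0],
    [[0,0,-0.17],0],
    [[0,0,-0.2],0],
    [[0,0,-0.2],0],
  ],
)

```text
t: 28.87
ee_pos: [0.5286, -0.3126, 0.3241]
tcp_rot: [-3.136, 0.006, -3.031]
wrist_force: [1.5, -0.1, -0.7]
grip_width: 0.0278
grasp_force: 29.7
```

```bash
python3 - <<'E'
from look import *
plan(env.sense(),.4771,.0164,.3190,96.31)
E
```

```text
at [ 0.5286 -0.3126  0.3241] ty -263.69 -> shift [0.0301, 0.6653, 0.0102] turn 0.0
```

Request:
carry_out(
  series=[
    [[0.002,0.03,0],0],
    [[0.004,0.09,0],0],
    [[0.007,0.16,0],0],
    [[0.01,0.23,0],0],
    [[0.014,0.3,0],0],
    [[0.017,0.37,0],0],
    [[0.02,0.44,0],0],
    [[0.023,0.51,0],0],
    [[0.026,0.58,0],0],
    [[0.029,0.63,0],0],
    [[0.03,0.66,0],0],
    [[0.03,0.665,0],0],
  ],
)

```text
t: 29.87
ee_pos: [0.475, 0.0195, 0.3171]
tcp_rot: [3.14, -0.003, -3.028]
wrist_force: [0.2, -1.0, -1.1]
grip_width: 0.0279
grasp_force: 29.9
```

Request:
carry_out(
  series=[
    [[0,0,0],0],
    [[0,0,0],0],
    [[0,0,0],0],
  ],
)

```text
t: 30.12
ee_pos: [0.4763, 0.0161, 0.318]
tcp_rot: [-3.141, -0.001, -3.033]
wrist_force: [0.0, 0.4, -0.8]
grip_width: 0.0277
grasp_force: 29.9
```

```bash
python3 - <<'E'
from look import *
plan(env.sense(),.4771,.0164,.2192,96.31)
E
```

```text
at [0.4763 0.0161 0.318 ] ty -263.76 -> shift [-0.0016, 0.0004, 0.1975] turn -0.0006
```

Lower to just above the floor, then check.

Request:
carry_out(
  series=[
    [[-0.0016,0.0004,0.02],-0.0006],
    [[-0.0016,0.0004,0.06],-0.0006],
    [[-0.0016,0.0004,0.1],-0.0006],
    [[-0.0016,0.0004,0.14],-0.0006],
    [[-0.0016,0.0004,0.165],-0.0006],
    [[-0.0016,0.0004,0.18],-0.0006],
    [[-0.0016,0.0004,0.186],-0.0006],
    [[-0.0016,0.0004,0.188],-0.0006],
    [[-0.0016,0.0004,0.188],-0.0006],
    [[-0.0016,0.0004,0.188],-0.0006],
  ],
)

```text
t: 30.95
ee_pos: [0.4776, 0.017, 0.2256]
tcp_rot: [-3.141, 0.002, -3.031]
wrist_force: [0.5, 0.3, -1.1]
grip_width: 0.0279
grasp_force: 29.9
```

```bash
python3 - <<'E'
from look import *
plan(env.sense(),.4771,.0164,.2190,96.31)
E
```

```text
at [0.4776 0.017  0.2256] ty -263.64 -> shift [0.0012, -0.0011, 0.0131] turn 0.0004
```

Request:
carry_out(
  series=[
    [[0.001,-0.001,0.004],0],
    [[0.001,-0.001,0.008],0],
    [[0.001,-0.001,0.011],0],
    [[0.001,-0.001,0.012],0],
    [[0.001,-0.001,0.012],0],
    [[0.001,-0.001,0.012],0],
  ],
)

```text
t: 31.45
ee_pos: [0.4766, 0.0167, 0.2187]
tcp_rot: [-3.142, 0.0, -3.03]
wrist_force: [0.0, 0.3, -0.3]
grip_width: 0.0273
grasp_force: 30.1
```

Request:
carry_out(
  series=[
    [[0,0,0],0],
    [[0,0,0],0],
    [[0,0,0],0],
    [[0,0,0],0],
    [[0,0,0],0],
    [[0,0,0],0],
    [[0,0,0],0],
    [[0,0,-0.02],0],
    [[0,0,-0.06],0],
    [[0,0,-0.11],0],
    [[0,0,-0.145],0],
    [[0,0,-0.15],0],
  ],
  fingers=-1,
)

```text
t: 32.45
ee_pos: [0.4781, 0.0166, 0.2985]
tcp_rot: [-3.14, 0.008, -3.03]
wrist_force: [1.1, 0.5, 0.8]
grip_width: 0.0852
grasp_force: 0.0
```

```bash
python3 - <<'E'
from look import *
plan(env.sense(),.4290,-.3004,.32,96.31)
c,X=look("w14");Q=X.reshape(-1,3)
T=Q[(Q[:,2]>.052)&(Q[:,2]<.066)&(abs(Q[:,0]-.477)<.03)&(abs(Q[:,1]-.017)<.03)];print(len(T),R(T),T.mean(0))
T=Q[(Q[:,2]>.036)&(Q[:,2]<.049)&(abs(Q[:,0]-.477)<.035)&(abs(Q[:,1]-.017)<.035)];print(len(T),R(T))
E
```

```text
at [0.4781 0.0166 0.2985] ty -263.62 -> shift [0.168, -0.6191, -0.043] turn 0.0006
1163 [[477.3, 16.4], [28.3, 27.9], 7.2] [0.4762275  0.01626882 0.05943548]
1821 [[477.3, 16.4], [46.7, 45.8], 10.1]
```

The bottle is back to within 0.2 mm. Now the stamp.

Request:
carry_out(
  series=[
    [[0.004,-0.02,-0.02],0],
    [[0.02,-0.08,-0.04],0],
    [[0.04,-0.15,-0.043],0],
    [[0.06,-0.22,-0.043],0],
    [[0.08,-0.29,-0.043],0],
    [[0.1,-0.36,-0.043],0],
    [[0.12,-0.43,-0.043],0],
    [[0.14,-0.5,-0.043],0],
    [[0.155,-0.56,-0.043],0],
    [[0.165,-0.6,-0.043],0],
    [[0.168,-0.617,-0.043],0],
    [[0.168,-0.617,-0.043],0],
  ],
)

```text
t: 33.5
ee_pos: [0.4264, -0.301, 0.3139]
tcp_rot: [3.14, -0.002, -3.034]
wrist_force: [0.1, 0.5, 1.4]
grip_width: 0.0855
grasp_force: 0.0
```

Request:
carry_out(
  series=[
    [[0,0,0],0],
    [[0,0,0],0],
    [[0,0,0],0],
  ],
)

```text
t: 33.75
ee_pos: [0.4276, -0.2979, 0.3149]
tcp_rot: [3.141, -0.0, -3.028]
wrist_force: [0.1, -0.2, -0.2]
grip_width: 0.0851
grasp_force: 0.0
```

```bash
python3 - <<'E'
from look import *
plan(env.sense(),.4290,-.3004,.2122,96.31)
E
```

```text
at [ 0.4276 -0.2979  0.3149] ty -263.51 -> shift [-0.0021, -0.0053, 0.2055] turn 0.0015
```

Request:
carry_out(
  series=[
    [[-0.002,-0.005,0],0.0015],
    [[-0.002,-0.005,0.03],0.0015],
    [[-0.002,-0.005,0.07],0.0015],
    [[-0.002,-0.005,0.11],0.0015],
    [[-0.002,-0.005,0.15],0.0015],
    [[-0.002,-0.005,0.18],0.0015],
    [[-0.002,-0.005,0.198],0.0015],
    [[-0.002,-0.005,0.204],0.0015],
    [[-0.002,-0.005,0.204],0.0015],
    [[-0.002,-0.005,0.204],0.0015],
    [[-0.002,-0.005,0.204],0.0015],
  ],
)

```text
t: 34.67
ee_pos: [0.4293, -0.302, 0.2145]
tcp_rot: [-3.14, 0.002, -3.033]
wrist_force: [-0.5, -0.3, 0.5]
grip_width: 0.0855
grasp_force: 0.0
```

```bash
python3 - <<'E'
from look import *
plan(env.sense(),.4290,-.3004,.2124,96.31)
E
```

```text
at [ 0.4293 -0.302   0.2145] ty -263.79 -> shift [0.0002, 0.0032, 0.0042] turn -0.0008
```

Request:
carry_out(
  series=[
    [[0,0.0032,0.003],-0.0008],
    [[0,0.0032,0.003],-0.0008],
    [[0,0.0032,0.003],-0.0008],
  ],
)

```text
t: 34.92
ee_pos: [0.4286, -0.3001, 0.2121]
tcp_rot: [-3.141, 0.001, -3.032]
wrist_force: [-0.1, -0.7, 0.0]
grip_width: 0.0855
grasp_force: 0.0
```

Request:
carry_out(
  series=[
    [[0,0,0],0],
    [[0,0,0],0],
    [[0,0,0],0],
    [[0,0,0],0],
    [[0,0,0],0],
    [[0,0,0],0],
    [[0,0,0],0],
    [[0,0,0],0],
    [[0,0,0],0],
  ],
  fingers=1,
  grip_force=30,
)

```text
t: 35.67
ee_pos: [0.4285, -0.3001, 0.2116]
tcp_rot: [-3.141, 0.0, -3.032]
wrist_force: [-0.2, -0.2, 1.1]
grip_width: 0.0216
grasp_force: 29.4
```

Request:
carry_out(
  series=[
    [[0,0,-0.02],0],
    [[0,0,-0.06],0],
    [[0,0,-0.12],0],
    [[0,0,-0.17],0],
    [[0,0,-0.21],0],
    [[0,0,-0.22],0],
    [[0,0,-0.22],0],
  ],
)

```text
t: 36.25
ee_pos: [0.4291, -0.3005, 0.3241]
tcp_rot: [-3.138, 0.003, -3.032]
wrist_force: [-0.8, 0.8, -0.5]
grip_width: 0.0216
grasp_force: 29.4
```

```bash
python3 - <<'E'
from look import *
plan(env.sense(),.5696,.0254,.3240,96.31)
E
```

```text
at [ 0.4291 -0.3005  0.3241] ty -263.7 -> shift [-0.3508, 0.617, 0.0002] turn -0.0001
```

Request:
carry_out(
  series=[
    [[-0.015,0.03,0],0],
    [[-0.04,0.08,0],0],
    [[-0.075,0.14,0],0],
    [[-0.11,0.2,0],0],
    [[-0.145,0.26,0],0],
    [[-0.18,0.32,0],0],
    [[-0.215,0.38,0],0],
    [[-0.25,0.44,0],0],
    [[-0.285,0.5,0],0],
    [[-0.32,0.56,0],0],
    [[-0.345,0.605,0],0],
    [[-0.351,0.617,0],0],
  ],
)

```text
t: 37.25
ee_pos: [0.5694, 0.0295, 0.3188]
tcp_rot: [3.139, -0.003, -3.027]
wrist_force: [-0.9, -0.6, -1.0]
grip_width: 0.0211
grasp_force: 29.5
```

Request:
carry_out(
  series=[
    [[0,0,0],0],
    [[0,0,0],0],
    [[0,0,0],0],
  ],
)

```text
t: 37.5
ee_pos: [0.5685, 0.0248, 0.3205]
tcp_rot: [-3.141, -0.002, -3.033]
wrist_force: [-1.0, -0.7, -1.8]
grip_width: 0.0219
grasp_force: 29.5
```

```bash
python3 - <<'E'
from look import *
plan(env.sense(),.5693,.0254,.2180,96.31)
E
```

```text
at [0.5685 0.0248 0.3205] ty -263.77 -> shift [-0.0017, 0.0009, 0.2049] turn -0.0007
```

Request:
carry_out(
  series=[
    [[-0.001,0.001,0.02],-0.0007],
    [[-0.001,0.001,0.06],-0.0007],
    [[-0.001,0.001,0.1],-0.0007],
    [[-0.001,0.001,0.14],-0.0007],
    [[-0.001,0.001,0.17],-0.0007],
    [[-0.001,0.001,0.19],-0.0007],
    [[-0.001,0.001,0.2],-0.0007],
    [[-0.001,0.001,0.203],-0.0007],
    [[-0.001,0.001,0.203],-0.0007],
    [[-0.001,0.001,0.203],-0.0007],
  ],
)

```text
t: 38.33
ee_pos: [0.5701, 0.0262, 0.2212]
tcp_rot: [-3.141, 0.002, -3.031]
wrist_force: [0.6, 0.1, -1.4]
grip_width: 0.0219
grasp_force: 29.5
```

```bash
python3 - <<'E'
from look import *
plan(env.sense(),.5693,.0254,.2120,96.31)
E
```

```text
at [0.5701 0.0262 0.2212] ty -263.64 -> shift [0.0017, -0.0014, 0.0184] turn 0.0004
```

Request:
carry_out(
  series=[
    [[0.001,-0.001,0.005],0],
    [[0.001,-0.001,0.01],0],
    [[0.001,-0.001,0.014],0],
    [[0.001,-0.001,0.016],0],
    [[0.001,-0.001,0.0175],0],
    [[0.001,-0.001,0.0175],0],
    [[0.001,-0.001,0.0175],0],
  ],
)

```text
t: 38.92
ee_pos: [0.5692, 0.0259, 0.2116]
tcp_rot: [-3.141, 0.0, -3.03]
wrist_force: [-0.3, -0.3, 1.9]
grip_width: 0.0215
grasp_force: 29.6
```

Request:
carry_out(
  series=[
    [[0,0,0],0],
    [[0,0,0],0],
    [[0,0,0],0],
    [[0,0,0],0],
    [[0,0,0],0],
    [[0,0,0],0],
    [[0,0,0],0],
    [[0,0,-0.02],0],
    [[0,0,-0.06],0],
    [[0,0,-0.12],0],
    [[0,0,-0.18],0],
    [[0,0,-0.21],0],
  ],
  fingers=-1,
)

```text
t: 39.92
ee_pos: [0.5699, 0.0258, 0.3215]
tcp_rot: [-3.14, 0.006, -3.03]
wrist_force: [0.6, -0.1, 1.1]
grip_width: 0.0852
grasp_force: 0.0
```

Request:
carry_out(
  series=[
    [[0,0,0],0],
    [[0,0,0],0],
    [[0,0,0],0],
  ],
)

```text
t: 40.17
ee_pos: [0.5688, 0.0259, 0.3155]
tcp_rot: [3.141, -0.001, -3.03]
wrist_force: [-0.1, -0.4, -0.6]
grip_width: 0.0854
grasp_force: 0.0
```

```bash
python3 - <<'E'
from look import *
c,X=look("w15");Q=X.reshape(-1,3)
print(R(Q[(Q[:,2]>.050)&(Q[:,2]<.078)&(abs(Q[:,0]-.568)<.03)&(abs(Q[:,1]-.025)<.03)]))
T=Q[(Q[:,2]>.068)&(Q[:,2]<.076)&(abs(Q[:,0]-.568)<.03)&(abs(Q[:,1]-.025)<.03)];print(R(T))
old=dict(np.load("pics/w5.npz"))
for n in("scene","side"):
    a=env.camera(n);o=dict(np.load(f"pics/{n}0.npz"))["color"]
    y,x=((165,225),(195,310)) if n=="scene" else ((195,270),(225,310))
    cv2.imwrite(f"pics/{n}f.png",a["color"])
    p=[cv2.resize(i[y[0]:y[1],x[0]:x[1]],(380,260)) for i in(o,a["color"])]
    if n=="scene": r1=np.hstack(p)
    else: r2=np.hstack(p)
cv2.imwrite("pics/final.png",np.vstack([r1,r2]))
E
```

```text
[[569.6, 23.3], [20.6, 23.3], 5.2]
[[570.5, 23.5], [18.9, 17.9], 5.7]
```

View pics/final.png

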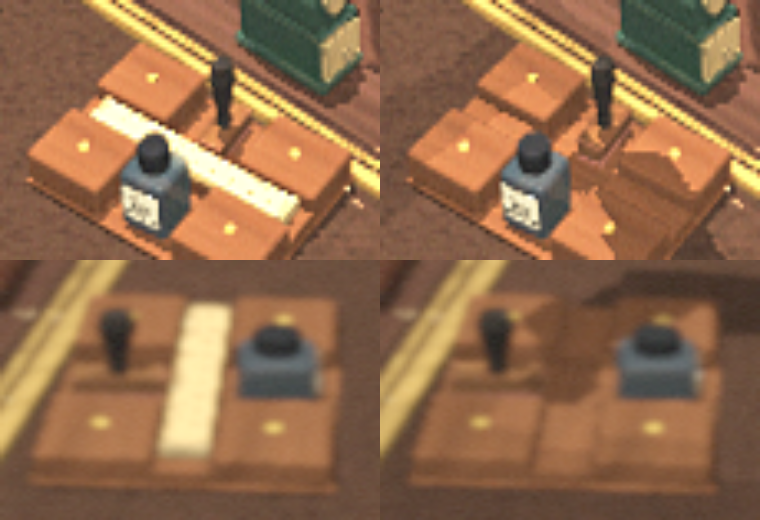

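Before (left) and after (right), the bottle and stamp stand at the same pixels in both views. The stamp is back within 0.2 mm and the rule is home, so I'm handing in.

```bash
python3 -c "
from station import env
print(env.sign_off())"
```

```text
the job is handed in; nothing more can be done
None
```

The job is handed in at about 40 s: the rule is fully home and centred in the spring clip, lying level on both posts, and the bottle and stamp stand upright back in the rest within about 0.2 mm of where they started; no verdict was shown.

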